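# Post the takings cassette into the drop safe

## Robot

A 7-joint arm with a two-finger parallel gripper is mounted at the origin on the work surface. World frame = base frame: x ahead of the robot, y to its left, z up, the work surface at z = 0. Lengths are in m, angles in rad, forces in N, time in s.
With the tool pointing down it reaches from about 0.4 to 0.9 m from the base axis. Payload 5.5 kg.
Tool frame: the origin (TCP) lies midway between the tips of the shut fingers; the grasp point (between the pads) lies 19 mm behind it (ctrl.pinch_z is the distance from the TCP to the grasp point, in m); z points along the fingers, y is the line along which they close (so a half turn about z gives the same grasp; the last joint's range is limited). The gripper opens to 92 mm and grips with 3 to 60 N. Pads are 19 mm wide; open, the fingers measure 130 mm over their backs; the gripper's body (75 mm by 190 mm) begins 47 mm behind the grasp point.
Start: joints at [1.496, 0.501, -0.427, 1.55, 0.221, 1.138, -0.21], TCP at [0.215, -0.613, 0.227] pointing down, gripper open.
Joint ranges: [-2.88, 2.88], [-0.31, 2.03], [-1.54, 1.56], [0.2, 2.42], [-1.41, 4.55], [0.19, 2.02], [-2.57, 2.57]. Speed limits (rad/s): [2.57, 2.57, 3.14, 3.14, 3.14, 3.14, 3.14].

## Interface

Orientations are given as a unit quaternion [x, y, z, w].
In Python, from rig import ctrl, eyes gives the robot as it stands.
- The arm moves only by the shell command python3 -m inch 'ROWS' [OPENING]. ROWS is JSON, a list of rows, each a list of 4 numbers: the shift along the tool's x, y, z in m, then the turn about the tool's z in rad. A call has 1 to 8 rows; each row is the pose to reach, as a shift and turn from the pose commanded when the call began, along the tool's axes at that moment; what a row does not reach only later rows make up. A row lasts 1/10 s, in which the tool goes at most 50 mm and 8.59 degrees, less where a joint would pass 70% of its speed; a pose out of reach is approached as far as the arm can. A call with a gripper value outside its range is refused whole. OPENING is the finger opening in m, from 0 to 0.0918, set as the call begins (- or left out, the last holds). The fingers move at their own pace and stop on an object; the grip force is fixed at half the most. Time passes only in rows, so rows that repeat a pose let the fingers close. It gives the time, the measured TCP pose, the force, the opening and the grip force at its end, in the units of the state.
- ctrl.observe(): the state, without advancing time (a new reading comes with each control period).
- eyes.get_image(name): name is "side" or "top"; returns a dict with "img" (384x512x3 uint8, red, green, blue), "K" (3x3 intrinsics, pixels), "k1" (the pictures are not rectified: a ray, as slopes to the right and down, at radius r is drawn at 1 + k1 r^2 times it, then the intrinsics apply), "world_from_camera" (4x4, takes a point from camera to world coordinates). Camera axes: x right, y up, looking along -z (the intrinsics and any distortion apply to the point x, -y, -z); pixel columns grow to the right and rows downward; lengths in m; the calibration is good to about 2 mm. A picture is of the moment at which its call begins. There is no depth.
- ctrl.finish_job(): hands the job in; it is judged then, once.
The state is a dict: "time_s": time; "q": joint angles; "joint_vel": joint speeds; "tau": joint torques, N m; "ee_pos": TCP position; "ee_rot": TCP orientation; "wrist_force": force on the tool from outside, world axes, zero at the start; "torque": the same for the moment, N m; "finger_gap": opening from 0.0 (shut) to 1.0 (fully open); "gripper_force": force on a finger pad.
Only numpy, scipy, OpenCV 4.12 (cv2) and the standard library are available. Lean on these libraries where they do the work, as an engineer would, in place of code of your own. Each camera call takes 0.05 s, during which the arm holds its last target. There are 200 camera calls.

## Task

Post the red takings cassette upright into the drop safe: push it down through the sprung flap, then follow it through with the closed fingers and press it down the chute until it comes firmly against the hard stop, keeping it there for half a second so that the safe registers it. Then draw the fingers out so that the flap springs shut over the cassette. Feel your way: never press the cassette against the safe, its flap or the stop with more than 25 N, do not bang the fingers on the safe, and leave the other two cassettes, the bell and the sweet jar where they are.

Things in the scene. Friction and masses are not known exactly. Their poses are not given: they have to be found in the camera images.
- red_cassette: Red takings cassette: closed hard-plastic block 64 x 24 x 90 mm (its x, y, z), black line round it, 100 to 210 g. Origin at the centre of its underside, z up its length, y through its 24 mm thickness. It stands upright in one of the rack's three slots, underside 6 mm above the counter, its upper 56 mm free above the slot's walls. The same either way round.
- blue_cassette: Blue cassette, same shape, standing in another slot. Stays where it is.
- grey_cassette: Grey cassette, same shape, standing in another slot. Stays where it is.
- rack: Plywood rack fixed to the counter, 86 x 190 mm, 40 mm high; origin at the centre of its underside. Three slots 28 mm wide in its y at y = -60, 0 and 60 mm, each 69 mm long in its x, floor 6 mm up. Which cassette is in which slot varies.
- safe: Grey countertop drop safe fixed to the counter, 150 x 130 mm (its x, y), 155 mm high, flat top; origin at the centre of its underside, z up. In its top is a mouth outlined in yellow; under it the orange flap, then a chute 72 mm (x) by 33 mm (walls at y = -15 and +18 mm). A cassette let go half way in is gripped between flap and far wall: it stays or slides down a little.
- mouth (a point): Centre of the mouth, level with the safe's top face, 155 mm above the counter; axes as the safe's. The mouth is 70 mm long in x, 30 mm wide in y. A cassette goes in upright, 64 mm side along x, 24 mm side along y. Fingers fit in only when closed, the line along which they close turned along x; they cannot pass beside the cassette.
- flap (a joint): Slippery flap 66 x 26 x 3 mm; hinge line along the safe's x at y = +20 mm, 6 mm under the top. 0 = shut (level), grows as pushed down, 1.5 rad = hanging down. Its spring (0.06 Nm shut, 0.13 open) takes about 8 N to push open with a centred cassette, more nearer the hinge; open, it presses sideways with 5 N. It shuts once nothing is left within 34 mm under the top.
- press_plate (a joint): Plate at the chute's bottom: 0 at rest, 0.005 m pressed to its hard stop. Spring: 7 N when touched, 12 N at the stop; springs back, and carries a cassette's weight unmoved. Its height varies, unseen and unmeasured: a cassette resting on it has its top 34 to 52 mm under the safe's top, 5 mm lower at the stop. Below the flap the cassette is loose and drops onto it.
- sweet_jar: Bystander: round sweet jar, 80 across, 120 high, red cap; origin at the centre of its underside. Stays where it is.
- bell: Bystander: brass counter bell, 80 across, 50 high; origin at the centre of its underside. Stays where it is.
There are look-alikes about, which are no part of the job. Leave any pink look-alike of the safe alone.

How it is judged:
On the way, in this order (a step that is already met when the one before it is completed fails the run):
1. the red cassette stands in the mouth and holds the flap open (value of joint flap above 0.9 rad and z of red_cassette in the frame of safe below 0.125 m and horizontal distance between red_cassette and mouth below 0.02 m), for 0.2 s.
2. the red cassette is pressed down with the plate at its stop (at least 4 of its 5 mm) (value of joint press_plate above 0.004 m and z of red_cassette in the frame of safe between 0.003 and 0.035 m and horizontal distance between red_cassette and mouth below 0.013 m and angle between red_cassette's own z axis and vertical below 0.2 rad), for 0.3 s.
At the end, for the whole second after the job is handed in: The red cassette stands upright (within 0.2 rad) and at rest in the chute on the press plate (its underside 3 to 35 mm above the safe's underside, within 13 mm of the mouth's axis), and the flap is shut over it (below 0.1 rad). On the way the plate was pressed at least 4 mm for 0.3 s (z of red_cassette in the frame of safe between 0.003 and 0.035 m and horizontal distance between red_cassette and mouth below 0.013 m and angle between red_cassette's own z axis and vertical below 0.2 rad and value of joint flap below 0.1 rad and linear speed of red_cassette below 0.02 m/s); the robot touches nothing.
It fails at once if the cassette is forced against the safe, its flap or plate (over 25 N) (contact force between red_cassette and safe above 25 N).
It fails at once if the robot's fingers press on the safe or flap with over 40 N (contact force between the fingers and safe above 40 N).
It fails at once if another cassette, the bell or the sweet jar is moved by more than 25 mm (distance of any of blue_cassette, grey_cassette, sweet_jar, bell from where it was at the start of the episode above 0.025 m).
It also fails if it takes over 70 s, if anything falls off the work surface, if the arm or the gripper's body presses on something with over 40 N, if the wrist force passes 120 N, or if a joint passes its speed limit or range.

## Working session

There is one attempt and no reset: what is moved stays moved. The work goes in short steps, Python scripts to look and compute and a shell command to move; the robot and the scene stay as the last step left them, time stands still between calls to the robot, and variables do not carry over. Pictures are saved under pics/ and viewed, at most 10 in all, crops included, and the job is handed in when it is done.

```bash
ls; mkdir -p pics; cat > h.py <<'E'
import numpy as np, cv2
from rig import ctrl, eyes
def grab(n,f=None):
    d=eyes.get_image(n)
    if f: cv2.imwrite('pics/'+f,cv2.cvtColor(d['img'],cv2.COLOR_RGB2BGR))
    return d
def ray(d,u,v):
    K=np.array(d['K']);p=cv2.undistortPoints(np.array([[[u,v]]],float),K,np.array([d['k1'],0,0,0,0],float))[0,0]
    T=np.array(d['world_from_camera']);r=T[:3,:3]@np.array([p[0],-p[1],-1]);return T[:3,3],r/np.linalg.norm(r)
def onz(d,u,v,z):
    o,r=ray(d,u,v);return o+r*(z-o[2])/r[2]
def proj(d,P):
    T=np.linalg.inv(np.array(d['world_from_camera']));p=T[:3,:3]@np.array(P)+T[:3,3]
    x,y=p[0]/-p[2],-p[1]/-p[2];s=1+d['k1']*(x*x+y*y);K=np.array(d['K'])
    return K[0,0]*x*s+K[0,2],K[1,1]*y*s+K[1,2]
def tri(d1,p1,d2,p2):
    o1,r1=ray(d1,*p1);o2,r2=ray(d2,*p2)
    t=np.linalg.lstsq(np.c_[r1,-r2],o2-o1,rcond=None)[0]
    a,b=o1+t[0]*r1,o2+t[1]*r2;return (a+b)/2,np.linalg.norm(a-b)
E
python3 - <<'E'
from h import *
s=ctrl.observe();print(s)
np.set_printoptions(precision=3,suppress=True)
for n in('side','top'):
    d=grab(n,n+'0.png');print(n,d['K'],d['k1'],d['world_from_camera'])
E
```

```text
pics
{'time_s': 0.0, 'q': array([ 1.49622225,  0.501827  , -0.42679272,  1.551473  ,  0.22083588,
        1.13829382, -0.2102854 ]), 'joint_vel': array([-0.00057999,  0.00113985, -0.00094664, -0.00121268,  0.00073913,
       -0.00187017, -0.00017876]), 'tau': array([ 3.85369949e-04, -5.66585577e+01, -5.81631482e+00, -2.79116213e+01,
       -6.89283293e-02,  3.08057503e-02,  1.29439804e-04]), 'ee_pos': array([ 0.21511583, -0.61262074,  0.225682  ]), 'ee_rot': array([ 9.85764387e-01,  1.68129820e-01, -1.48842240e-04, -9.56786712e-04]), 'wrist_force': array([-0.51518707,  0.73084972, -0.60753722]), 'torque': array([-0.02428572,  0.01161116, -0.00719678]), 'gripper_force': 0.0, 'finger_gap': 0.9978541890309329}
side [[446.421   0.    255.585]
 [  0.    446.421 188.832]
 [  0.      0.      1.   ]] -0.1358107988907444 [[-0.996  0.078 -0.053  0.434]
 [-0.094 -0.874  0.477  0.446]
 [-0.009  0.479  0.878  1.043]
 [ 0.     0.     0.     1.   ]]
top [[420.936   0.    260.27 ]
 [  0.    420.936 200.015]
 [  0.      0.      1.   ]] -0.0036510148476368866 [[-0.005  0.993 -0.116  0.383]
 [-0.999 -0.001  0.033 -0.012]
 [ 0.033  0.116  0.993  1.158]
 [ 0.     0.     0.     1.   ]]
```

View pics/side0.png

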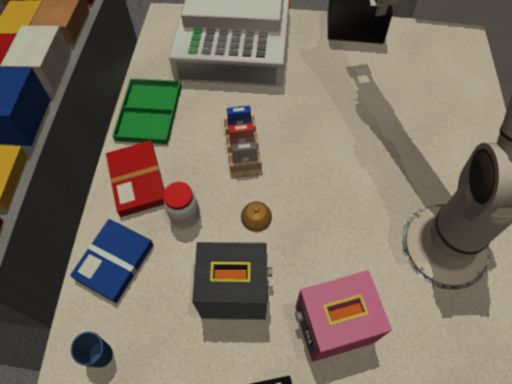

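View pics/top0.png

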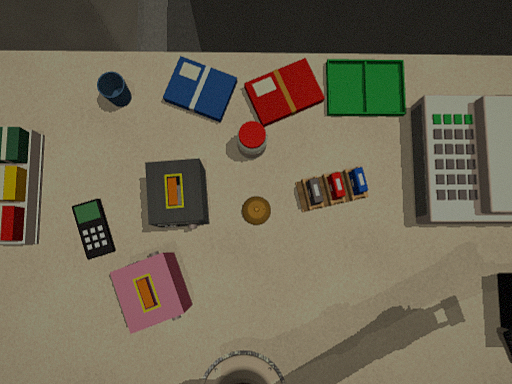

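Side view: red cassette at (240,130), in the rack's middle slot; dark safe's mouth at (231,271); pink safe at (345,312). Top view: red cassette at (338,185), safe's mouth at (175,191), bell at (256,210), jar at (252,137).
Red look-alikes in the top view: cash book (285,92), jar cap (252,134), red box (12,222). I choose (338,185), the upright block in the rack, and check it in a crop.

```bash
cat > m.py <<'E'
from h import *
np.set_printoptions(precision=4,suppress=True)
def mask(d,kind,box):
    h=cv2.cvtColor(d['img'],cv2.COLOR_RGB2HSV).astype(int);H,S,V=h[...,0],h[...,1],h[...,2]
    m={'red':((H<6)|(H>172))&(S>140)&(V>90),'yel':(H>19)&(H<35)&(S>120)&(V>90),'ora':(H>=6)&(H<=17)&(S>170)&(V>120)}[kind]
    o=np.zeros(m.shape,np.uint8);x0,y0,x1,y1=box;o[y0:y1,x0:x1]=m[y0:y1,x0:x1]*255;return o
def rect(m):
    c=max(cv2.findContours(m,cv2.RETR_EXTERNAL,cv2.CHAIN_APPROX_NONE)[0],key=cv2.contourArea);return c[:,0],cv2.minAreaRect(c)
E
python3 - <<'E'
from m import *
B={'side':dict(yel=(195,250,275,300),red=(222,115,262,145)),'top':dict(yel=(150,160,205,225),red=(322,165,350,205))}
D={n:grab(n) for n in B};C={}
tiles=[]
for n in B:
  for k in B[n]:
    c,r=rect(mask(D[n],k,B[n][k]));C[n,k]=r;print(n,k,np.array(r[0]),r[1],r[2],len(c))
  for k in('red','yel'):
    x0,y0,x1,y1=B[n][k];cx,cy=(x0+x1)//2,(y0+y1)//2
    tiles.append(cv2.resize(D[n]['img'][cy-33:cy+33,cx-45:cx+45],(400,293),interpolation=cv2.INTER_CUBIC))
cv2.imwrite('pics/crop1.png',cv2.cvtColor(np.vstack([np.hstack(tiles[:2]),np.hstack(tiles[2:])]),cv2.COLOR_RGB2BGR))
print('mouth tri',tri(D['side'],C['side','yel'][0],D['top'],C['top','yel'][0]))
for n in B:
  p=cv2.boxPoints(C[n,'yel']);q=np.array([onz(D[n],*a,.155) for a in p]);e=np.diff(q,axis=0,append=q[:1])
  print(n,q.mean(0),np.linalg.norm(e,axis=1),np.degrees(np.arctan2(e[:,1],e[:,0])))
E
```

```text
side yel [230. 271.] (20.0, 40.0) 90.0 114
side red [240.7574 127.5742] (8.258808135986328, 24.278907775878906) 84.2894058227539 72
top yel [173.6576 190.5214] (34.68232727050781, 18.089702606201172) 86.42366790771484 101
top red [338.2647 184.0588] (24.496097564697266, 8.731282234191895) 75.96376037597656 60
mouth tri (array([0.5225, 0.1614, 0.1553]), np.float64(0.0012453416929807848))
side [0.522  0.1612 0.155 ] [0.0838 0.0432 0.0821 0.0434] [-174.6467   95.6947    5.4194  -82.081 ]
top [0.5233 0.1614 0.155 ] [0.0431 0.0839 0.0427 0.0837] [ -86.2835 -175.5342   93.5301    4.7427]
```

View pics/crop1.png

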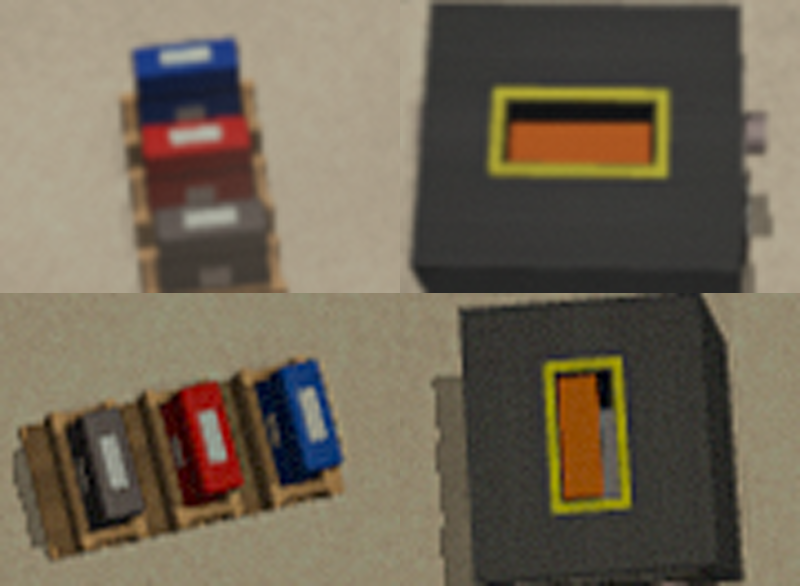

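Crop: the red block is in the rack's middle slot (grey at one side, blue at the other). The dark safe's orange flap covers the world +y side of the mouth, so the hinge is at +y and safe x points along about +5°. Mouth height by two views is 0.155, as stated. Now the cassette's top face.

```bash
python3 - <<'E'
from m import *
B={'side':(222,112,262,158),'top':(322,165,352,208)}
C={};D={}
for n in B:
  d=D[n]=grab(n);m=mask(d,'red',B[n])
  R=d['img'][...,0];t,_=cv2.threshold(R[m>0].reshape(-1,1),0,255,cv2.THRESH_OTSU)
  mm=((m>0)&(R>t)).astype(np.uint8)*255
  c=max(cv2.findContours(mm,cv2.RETR_EXTERNAL,cv2.CHAIN_APPROX_NONE)[0],key=cv2.contourArea)
  r=cv2.minAreaRect(c);C[n]=r;print(n,t,r)
  p=cv2.boxPoints(r);q=np.array([onz(d,*a,.096) for a in p]);e=np.diff(q,axis=0,append=q[:1])
  print(q.mean(0),np.linalg.norm(e,axis=1),np.degrees(np.arctan2(e[:,1],e[:,0])))
print(tri(D['side'],C['side'][0],D['top'],C['top'][0]))
E
```

```text
side 137.0 ((240.5692596435547, 127.55386352539062), (5.953666687011719, 23.318531036376953), 82.87498474121094)
[ 0.5472 -0.2471  0.096 ] [0.0615 0.0194 0.0609 0.0193] [-166.2383  101.3554   13.7075  -77.1183]
top 129.0 ((338.3529357910156, 183.9117889404297), (23.283418655395508, 8.00367546081543), 75.96376037597656)
[ 0.5485 -0.2484  0.096 ] [0.0209 0.0601 0.0208 0.0601] [ -75.8766 -167.5208  103.9267   12.5963]
(array([ 0.5482, -0.2489,  0.0937]), np.float64(0.0012571283252156393))
```

```bash
cat > go.py <<'E'
import sys;from m import *
from scipy.spatial.transform import Rotation as R
# go.py x y z axis_deg : shift in tool axes and turn so that tool y lies along axis (mod 180)
x,y,z,a=map(float,sys.argv[1:5]);s=ctrl.observe();M=R.from_quat(s['ee_rot']).as_matrix()
b=np.degrees(np.arctan2(M[1,1],M[0,1]));t=(a-b+90)%180-90
print('t',round(s['time_s'],2),'pos',s['ee_pos'],'tooly',round(b,2),'tilt',round(np.degrees(np.arccos(-M[2,2])),2),'shift',M.T@(np.array([x,y,z])-s['ee_pos']),'turn',round(-np.radians(t),4),'F',s['wrist_force'],'gap',round(s['finger_gap']*.092,4),'q7',round(s['q'][6],2))
E
python3 go.py .548 -.248 .2257 13.2
python3 -m inch '[[0.04,-0.02,0,-0.14],[0.08,-0.04,0,-0.28],[0.12,-0.06,0,-0.42],[0.16,-0.085,0,-0.56],[0.2,-0.11,0,-0.7],[0.24,-0.13,0,-0.84],[0.28,-0.15,0,-0.98],[0.32,-0.17,0,-1.1]]' 0.0918
python3 go.py .548 -.248 .2257 13.2
```

```text
t 0.3 pos [ 0.2153 -0.6131  0.2264] tooly -70.64 tilt 0.04 shift [ 0.4348 -0.2342  0.0008] turn -1.4633 F [ 0.1115  0.0226 -0.2433] gap 0.0924 q7 -0.21
time_s: 1.1
ee_pos: [0.4619, -0.3456, 0.227]
ee_rot: [0.751, 0.66, -0.0, 0.0]
wrist_force: [0.1, -0.2, -1.1]
finger_gap: 1.002
gripper_force: 0.0
t 1.1 pos [ 0.4619 -0.3456  0.227 ] tooly -7.32 tilt 0.04 shift [0.1077 0.0729 0.0013] turn -0.3582 F [ 0.1392 -0.2435 -1.0522] gap 0.0922 q7 0.19
```

```bash
python3 -m inch '[[0.036,0.024,0,-0.12],[0.072,0.048,0,-0.24],[0.108,0.073,0,-0.358],[0.108,0.073,0.01,-0.358],[0.108,0.073,0.03,-0.358],[0.108,0.073,0.045,-0.358],[0.108,0.073,0.045,-0.358]]'
python3 go.py .548 -.248 .0665 13.2; python3 -c "
from h import *
a=grab('side')['img'][80:220,170:310];b=grab('top')['img'][115:255,260:400]
cv2.imwrite('pics/h1.png',cv2.cvtColor(cv2.resize(np.hstack([a,b]),(800,400),interpolation=cv2.INTER_CUBIC),cv2.COLOR_RGB2BGR))"
```

```text
time_s: 1.8
ee_pos: [0.5455, -0.2497, 0.1791]
ee_rot: [0.624, 0.782, -0.001, -0.002]
wrist_force: [0.2, 0.1, -0.7]
finger_gap: 1.001
gripper_force: 0.0
t 1.8 pos [ 0.5455 -0.2497  0.1791] tooly 12.83 tilt 0.27 shift [0.0008 0.0032 0.1126] turn -0.0065 F [ 0.1701  0.0813 -0.6601] gap 0.0921 q7 0.24
```

View pics/h1.png

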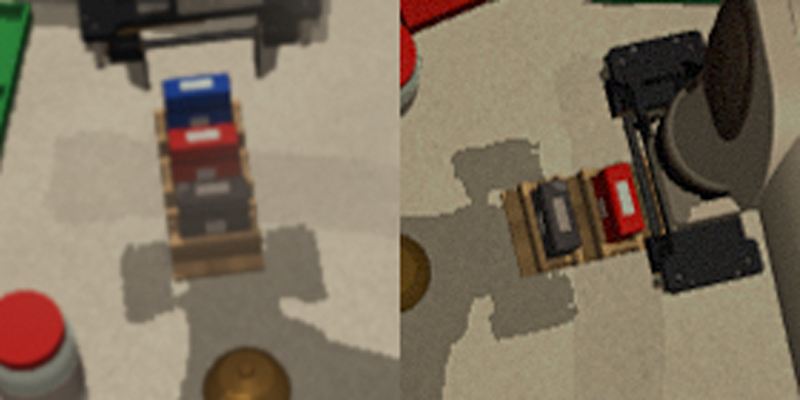

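Fingers stand at side (221,104) and (262,104), either side of the cassette line, displaced by parallax. Descend to just above the top and check again.

```bash
python3 -m inch '[[0.0,0.003,0.015,-0.006],[0.001,0.003,0.035,-0.006],[0.001,0.003,0.055,-0.006],[0.001,0.003,0.07,-0.006],[0.001,0.003,0.07,-0.006]]'
python3 go.py .548 -.248 .0665 13.2; python3 -c "
from h import *
a=grab('side')['img'][80:220,170:310];b=grab('top')['img'][115:255,260:400]
cv2.imwrite('pics/h2.png',cv2.cvtColor(cv2.resize(np.hstack([a,b]),(800,400),interpolation=cv2.INTER_CUBIC),cv2.COLOR_RGB2BGR))"
```

```text
time_s: 2.4
ee_pos: [0.5489, -0.2475, 0.1094]
ee_rot: [0.621, 0.784, -0.0, -0.002]
wrist_force: [-1.0, 1.0, 1.3]
finger_gap: 1.001
gripper_force: 0.0
t 2.4 pos [ 0.5489 -0.2475  0.1094] tooly 13.23 tilt 0.21 shift [-0.0004 -0.0008  0.0429] turn 0.0005 F [-0.9518  0.9733  1.292 ] gap 0.0921 q7 0.19
```

View pics/h2.png

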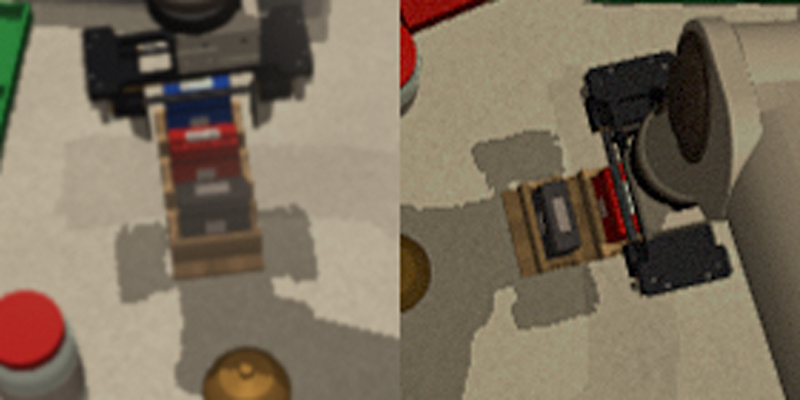

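Fingers straddle the red block at both ends (side crop, fingers at (145,100) and (258,105)). Going down and gripping.

```bash
python3 -m inch '[[0,-0.001,0.012,0],[0,-0.001,0.028,0],[0,-0.001,0.04,0],[0,-0.001,0.043,0],[0,-0.001,0.043,0]]' | tail -4
python3 -m inch '[[0,0,0,0],[0,0,0,0],[0,0,0,0],[0,0,0,0],[0,0,0,0],[0,0,0,0]]' 0.05
python3 go.py .548 -.248 .0665 13.2
```

```text
ee_rot: [0.621, 0.784, -0.0, -0.001]
wrist_force: [0.2, -0.2, 0.0]
finger_gap: 0.998
gripper_force: 0.0
time_s: 3.6
ee_pos: [0.5495, -0.2483, 0.0691]
ee_rot: [0.621, 0.784, -0.0, 0.0]
wrist_force: [-1.4, -0.5, 3.1]
finger_gap: 0.699
gripper_force: 30.0
t 3.6 pos [ 0.5495 -0.2483  0.0691] tooly 13.23 tilt 0.03 shift [ 0.0006 -0.0014  0.0026] turn 0.0005 F [-1.4029 -0.5449  3.072 ] gap 0.0643 q7 0.15
```

```bash
python3 -m inch '[[0,0,-0.01,0],[0,0,-0.03,0],[0,0,-0.06,0],[0,0,-0.1,0],[0,0,-0.14,0],[0,0,-0.18,0],[0,0,-0.195,0],[0,0,-0.195,0]]'
python3 go.py .5227 .1613 .26 4.8
```

```text
time_s: 4.4
ee_pos: [0.5508, -0.2482, 0.2662]
ee_rot: [0.621, 0.784, 0.0, 0.002]
wrist_force: [0.7, 0.7, -3.0]
finger_gap: 0.694
gripper_force: 30.0
t 4.4 pos [ 0.5508 -0.2482  0.2662] tooly 13.24 tilt 0.27 shift [0.4051 0.0664 0.0052] turn 0.1473 F [ 0.7268  0.7493 -2.971 ] gap 0.0638 q7 0.3
```

```bash
python3 -m inch '[[0.03,0.005,0,0.01],[0.07,0.011,0,0.025],[0.115,0.019,0,0.045],[0.16,0.026,0,0.06],[0.205,0.034,0,0.075],[0.25,0.041,0,0.09],[0.29,0.048,0,0.105],[0.32,0.053,0,0.12]]' | head -2
python3 -m inch '[[0.03,0.005,0,0.01],[0.055,0.009,0,0.02],[0.075,0.012,0,0.025],[0.085,0.0134,0,0.027],[0.085,0.0134,0,0.027],[0.085,0.0134,0,0.027]]'
python3 go.py .5227 .1613 .26 4.8; python3 -c "
from h import *
a=grab('side')['img'][190:330,160:300];b=grab('top')['img'][115:255,110:250]
cv2.imwrite('pics/h3.png',cv2.cvtColor(cv2.resize(np.hstack([a,b]),(800,400),interpolation=cv2.INTER_CUBIC),cv2.COLOR_RGB2BGR))"
```

```text
time_s: 5.2
ee_pos: [0.5256, 0.0784, 0.2615]
time_s: 5.8
ee_pos: [0.5313, 0.1603, 0.2626]
ee_rot: [0.677, 0.736, -0.001, -0.0]
wrist_force: [-0.0, -0.8, -1.8]
finger_gap: 0.695
gripper_force: 30.0
t 5.8 pos [0.5313 0.1603 0.2626] tooly 4.79 tilt 0.12 shift [ 0.0017 -0.0084  0.0026] turn -0.0002 F [-0.0249 -0.7648 -1.8311] gap 0.0639 q7 -0.57
```

View pics/h3.png

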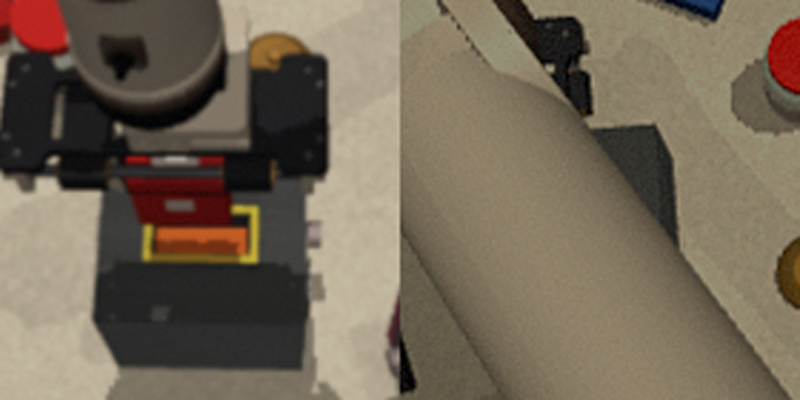

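Side view: cassette hangs upright, bottom edge at crop (140–232,222), about 8 mm too far in +x over the mouth (149–257,235). Correct and descend to just above the mouth.

```bash
python3 -m inch '[[0.001,-0.004,0,0],[0.0017,-0.0084,0.003,0],[0.0017,-0.0084,0.015,0],[0.0017,-0.0084,0.027,0],[0.0017,-0.0084,0.033,0],[0.0017,-0.0084,0.033,0],[0.0017,-0.0084,0.033,0]]' | grep force
python3 go.py .5227 .1613 .229 4.8; python3 - <<'E'
from m import *
d=grab('side');a=d['img'][190:310,165:305]
cv2.imwrite('pics/h4.png',cv2.cvtColor(cv2.resize(a,(700,600),interpolation=cv2.INTER_CUBIC),cv2.COLOR_RGB2BGR))
p=ctrl.observe()['ee_pos'];zb=p[2]-.063;th=np.radians(4.8);X=np.array([np.cos(th),np.sin(th)]);Y=np.array([-X[1],X[0]])
for sx in(-1,1):
  for z in(zb,zb+.09):
    u,v=proj(d,[*(p[:2]+sx*.032*X+.012*Y),z]);print(sx,round(z,3),(u-165)*5,(v-190)*5)
for sx in(-1,1):
  for sy in(-1,1):
    u,v=proj(d,[*(np.array([.5227,.1613])+sx*.035*X+sy*.015*Y),.155]);print('mouth',sx,sy,(u-165)*5,(v-190)*5)
E
```

```text
wrist_force: [0.0, -0.4, -1.4]
gripper_force: 30.0
t 6.6 pos [0.5231 0.1627 0.2305] tooly 4.83 tilt 0.03 shift [-0.0014 -0.0005  0.0015] turn 0.0005 F [ 0.0298 -0.3902 -1.4173] gap 0.0637 q7 -0.6
-1 0.168 396.7733060262407 427.20837906786613
-1 0.258 389.0499536827456 352.8475847690231
1 0.168 239.5427320494889 425.5961617040697
1 0.258 216.52509751033918 351.1945462250105
mouth -1 -1 408.25190201297033 370.9589970434814
mouth -1 1 406.87458920667723 440.38983769528926
mouth 1 -1 240.66826727505486 369.38716345649055
mouth 1 1 236.9328903850085 438.63368339590266
```

View pics/h4.png

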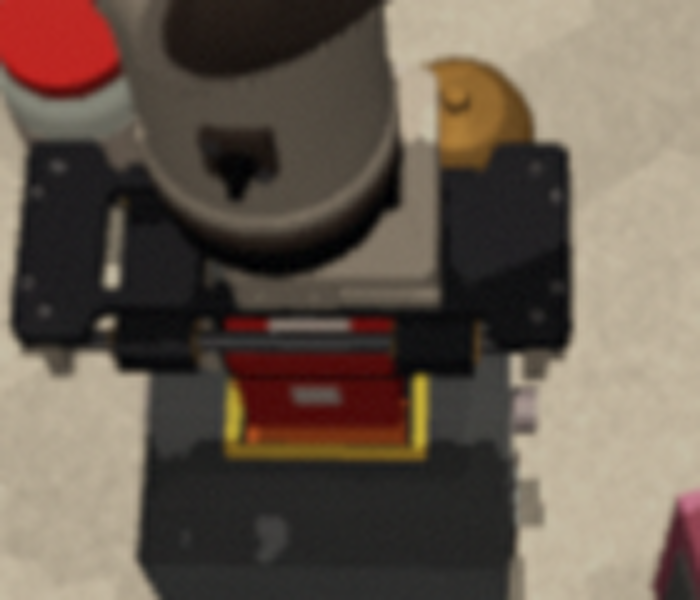

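Bottom edge at crop (245–406,428), inside the yellow mouth (240–413, front edge 443): centred to about 1 mm. Descending in small steps, watching the force.

```bash
python3 -m inch '[[-0.001,0,0.003,0],[-0.001,0,0.006,0],[-0.001,0,0.009,0],[-0.001,0,0.011,0],[-0.001,0,0.013,0],[-0.001,0,0.015,0],[-0.001,0,0.017,0],[-0.001,0,0.018,0]]' | egrep 'pos|force'
python3 -m inch '[[0,0,0.0015,0],[0,0,0.003,0],[0,0,0.0045,0],[0,0,0.006,0]]' | egrep 'pos|force'
python3 go.py .5227 .1613 .175 4.8
```

```text
ee_pos: [0.5233, 0.1616, 0.2131]
wrist_force: [-1.6, -1.1, 5.4]
gripper_force: 30.0
ee_pos: [0.5241, 0.1614, 0.2079]
wrist_force: [-1.2, -2.7, 6.7]
gripper_force: 30.0
t 7.85 pos [0.5241 0.1614 0.2079] tooly 4.8 tilt 0.12 shift [ 0.0001 -0.0014  0.0329] turn -0.0001 F [-1.2356 -2.6794  6.7234] gap 0.0639 q7 -0.62
```

```bash
for i in 1; do python3 -m inch '[[0,-0.0005,0.002,0],[0,-0.001,0.004,0],[0,-0.001,0.006,0],[0,-0.001,0.008,0],[0,-0.001,0.01,0],[0,-0.001,0.012,0],[0,-0.001,0.014,0],[0,-0.001,0.016,0]]' | egrep 'pos|force'; done
python3 go.py .5227 .1613 .170 4.8
```

```text
ee_pos: [0.5218, 0.1612, 0.1902]
wrist_force: [0.5, -3.4, 1.5]
gripper_force: 30.0
t 8.65 pos [0.5218 0.1612 0.1902] tooly 4.82 tilt 0.06 shift [0.     0.0009 0.0202] turn 0.0003 F [ 0.5012 -3.3515  1.5304] gap 0.0639 q7 -0.63
```

Flap is open and pressing sideways. On down, fingers stopping about 12 mm above the safe, then hold.

```bash
python3 -m inch '[[0,0.0005,0.003,0],[0,0.001,0.006,0],[0,0.001,0.01,0],[0,0.001,0.014,0],[0,0.001,0.018,0],[0,0.001,0.022,0],[0,0.001,0.022,0],[0,0.001,0.022,0]]' | egrep 'pos|force'
python3 go.py .5227 .1613 .170 4.8
```

```text
ee_pos: [0.523, 0.1607, 0.1681]
wrist_force: [0.7, -5.0, -3.5]
gripper_force: 30.0
t 9.45 pos [0.523  0.1607 0.1681] tooly 4.79 tilt 0.08 shift [ 0.0006 -0.0002 -0.0019] turn -0.0001 F [ 0.6541 -5.0314 -3.4795] gap 0.0644 q7 -0.66
```

```bash
python3 -m inch '[[0,0,0,0],[0,0,0,0],[0,0,0,0],[0,0,0,0],[0,0,0,0]]' 0.088 | egrep 'pos|force|gap'
python3 -m inch '[[0,0,-0.008,0],[0,0,-0.02,0],[0,0,-0.035,0],[0,0,-0.046,0],[0,0,-0.05,0],[0,0,-0.05,0]]' | egrep 'pos|force|gap'
python3 -m inch '[[0,0,0,0],[0,0,0,0],[0,0,0,0],[0,0,0,0],[0,0,0,0],[0,0,0,0],[0,0,0,0],[0,0,0,0]]' 0.0 | egrep 'pos|force|gap'
python3 go.py .5227 .1613 .197 4.8; python3 - <<'E'
from m import *
d=grab('side');a=d['img'][190:310,165:305]
cv2.imwrite('pics/h5.png',cv2.cvtColor(cv2.resize(a,(700,600),interpolation=cv2.INTER_CUBIC),cv2.COLOR_RGB2BGR))
E
```

```text
ee_pos: [0.5232, 0.1621, 0.1689]
wrist_force: [1.0, -0.0, -0.4]
finger_gap: 0.958
gripper_force: 0.0
ee_pos: [0.5238, 0.1616, 0.2199]
wrist_force: [0.9, -0.2, -0.6]
finger_gap: 0.956
gripper_force: 0.0
ee_pos: [0.5232, 0.1616, 0.2187]
wrist_force: [-0.4, -1.4, 0.3]
finger_gap: 0.311
gripper_force: 0.0
t 11.35 pos [0.5232 0.1616 0.2187] tooly 4.82 tilt 0.0 shift [-0.0002 -0.0005  0.0217] turn 0.0003 F [-0.4126 -1.3585  0.3022] gap 0.0286 q7 -0.61
```

View pics/h5.png

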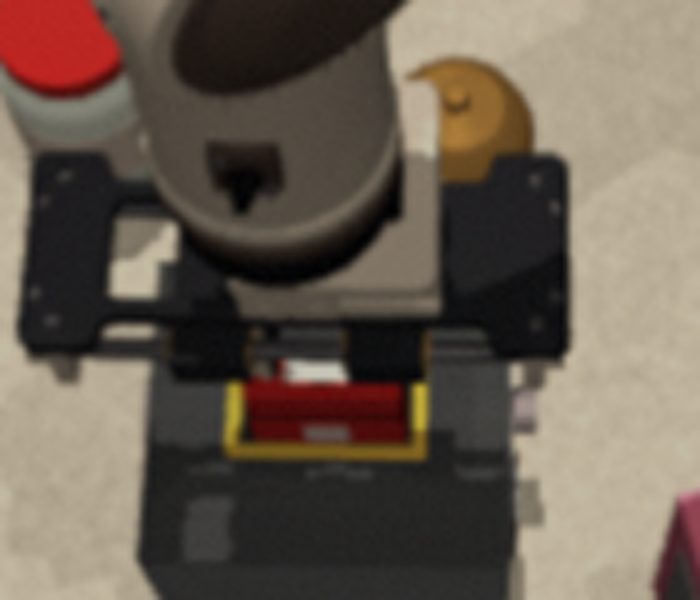

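The cassette stands upright in the mouth, held by the flap (red face at crop (250–405,380–440)). Finish closing, then feel down.

```bash
python3 -m inch '[[0,0,0.002,0],[0,0,0.005,0],[0,0,0.01,0],[0,0,0.015,0],[0,0,0.017,0],[0,0,0.019,0],[0,0,0.021,0],[0,0,0.022,0]]' 0.0| egrep 'pos|force|gap'
python3 -m inch '[[0,0,0.002,0],[0,0,0.004,0],[0,0,0.006,0],[0,0,0.008,0]]' | egrep 'pos|force|gap'
python3 go.py .5225 .1610 .155 4.8
```

```text
ee_pos: [0.5232, 0.1616, 0.1966]
wrist_force: [0.1, 0.3, 0.6]
finger_gap: 0.003
gripper_force: 0.0
ee_pos: [0.5235, 0.1617, 0.1889]
wrist_force: [-0.3, -0.3, 3.1]
finger_gap: 0.007
gripper_force: 1.3
t 12.6 pos [0.5235 0.1617 0.1889] tooly 4.81 tilt 0.04 shift [-0.0006 -0.0011  0.0339] turn 0.0002 F [-0.2677 -0.2521  3.0894] gap 0.0007 q7 -0.64
```

```bash
python3 -m inch '[[-0.0005,-0.001,0.002,0],[-0.0005,-0.001,0.004,0],[-0.0005,-0.001,0.006,0],[-0.0005,-0.001,0.008,0],[-0.0005,-0.001,0.01,0],[-0.0005,-0.001,0.012,0],[-0.0005,-0.001,0.014,0],[-0.0005,-0.001,0.016,0]]' | egrep 'pos|wrist'
python3 -m inch '[[0,0,0.002,0],[0,0,0.004,0],[0,0,0.006,0],[0,0,0.008,0],[0,0,0.01,0],[0,0,0.012,0]]' | egrep 'pos|wrist'
python3 go.py .5225 .1610 .155 4.8
```

```text
ee_pos: [0.5223, 0.1615, 0.1728]
wrist_force: [-0.7, 3.7, 4.8]
ee_pos: [0.5223, 0.1615, 0.1608]
wrist_force: [0.4, 2.7, 4.8]
t 14.0 pos [0.5223 0.1615 0.1608] tooly 4.83 tilt 0.04 shift [-0.0005  0.0001  0.0058] turn 0.0006 F [0.415  2.7431 4.7597] gap 0.0003 q7 -0.66
```

```bash
python3 -m inch '[[0,0,0.002,0],[0,0,0.004,0],[0,0,0.006,0],[0,0,0.008,0],[0,0,0.01,0],[0,0,0.012,0],[0,0,0.014,0],[0,0,0.016,0]]' | egrep 'pos|wrist'
python3 -m inch '[[0,0,0.002,0],[0,0,0.004,0],[0,0,0.006,0],[0,0,0.008,0],[0,0,0.01,0],[0,0,0.012,0],[0,0,0.014,0],[0,0,0.016,0]]' | egrep 'pos|wrist'
python3 go.py .5225 .1610 .118 4.8
```

```text
ee_pos: [0.5223, 0.1615, 0.1447]
wrist_force: [-0.8, 3.7, 5.2]
ee_pos: [0.5223, 0.1615, 0.1287]
wrist_force: [-0.3, 3.3, 4.5]
t 15.6 pos [0.5223 0.1615 0.1287] tooly 4.84 tilt 0.04 shift [-0.0005  0.0001  0.0107] turn 0.0006 F [-0.2857  3.3392  4.4877] gap 0.0 q7 -0.7
```

```bash
for r in 1; do python3 -m inch '[[0,0,0.001,0],[0,0,0.002,0],[0,0,0.003,0],[0,0,0.004,0]]' | egrep 'pos|wrist'
python3 -m inch '[[0,0,0.001,0],[0,0,0.002,0],[0,0,0.003,0],[0,0,0.004,0]]' | egrep 'pos|wrist'; done
python3 go.py .5225 .1610 .118 4.8
```

```text
ee_pos: [0.522, 0.1591, 0.1242]
wrist_force: [-0.7, -1.7, 3.5]
ee_pos: [0.5221, 0.16, 0.1203]
wrist_force: [0.0, -4.3, 2.4]
t 16.4 pos [0.5221 0.16   0.1203] tooly 4.77 tilt 0.08 shift [0.001  0.0005 0.0023] turn -0.0005 F [ 0.0388 -4.3291  2.4089] gap 0.0004 q7 -0.71
```

```bash
python3 -m inch '[[0,0,0.0005,0],[0,0,0.001,0],[0,0,0.0015,0],[0,0,0.002,0]]' | egrep 'pos|wrist'
python3 -m inch '[[0,0,0.0005,0],[0,0,0.001,0],[0,0,0.0015,0],[0,0,0.002,0]]' | egrep 'pos|wrist'
```

```text
ee_pos: [0.5224, 0.1606, 0.1192]
wrist_force: [-1.3, -5.1, 6.7]
ee_pos: [0.5227, 0.1607, 0.1175]
wrist_force: [-1.4, -5.2, 9.8]
```

```bash
python3 -m inch '[[0,0,0.0005,0],[0,0,0.001,0],[0,0,0.0015,0],[0,0,0.002,0]]' | egrep 'pos|wrist'
python3 go.py .5225 .1610 .118 4.8
```

```text
ee_pos: [0.5229, 0.1607, 0.1157]
wrist_force: [-2.2, -5.8, 12.0]
t 17.6 pos [0.5229 0.1607 0.1157] tooly 4.8 tilt 0.09 shift [ 0.0003 -0.0003 -0.0023] turn 0.0 F [-2.2157 -5.8116 11.9625] gap 0.0004 q7 -0.71
```

```bash
python3 -m inch '[[0,0,0.0003,0],[0,0,0.0006,0],[0,0,0.0006,0]]' | egrep 'pos|wrist'
```

```text
ee_pos: [0.5229, 0.1607, 0.1152]
wrist_force: [-1.6, -5.3, 10.6]
```

```bash
python3 -m inch '[[0,0,0.0003,0],[0,0,0.0006,0],[0,0,0.0006,0]]' | egrep 'pos|wrist'
```

```text
ee_pos: [0.523, 0.1608, 0.1151]
wrist_force: [-2.5, -6.5, 15.3]
```

```bash
python3 -m inch '[[0,0,0.0003,0],[0,0,0.0006,0],[0,0,0.0006,0]]' | egrep 'pos|wrist'
```

```text
ee_pos: [0.5232, 0.1609, 0.1151]
wrist_force: [-3.7, -7.4, 19.2]
```

It stopped at z = 0.1151 while the force climbed from 11 to 19 N: that is the hard stop. I ease off slightly and hold.

```bash
python3 -m inch '[[0,0,-0.0004,0],[0,0,-0.0004,0],[0,0,-0.0004,0],[0,0,-0.0004,0],[0,0,-0.0004,0],[0,0,-0.0004,0],[0,0,-0.0004,0],[0,0,-0.0004,0]]' | egrep 'pos|wrist'
```

```text
ee_pos: [0.5232, 0.1608, 0.1151]
wrist_force: [-3.3, -7.1, 16.3]
```

```bash
python3 -m inch '[[0,0,-0.001,0],[0,0,-0.003,0],[0,0,-0.006,0],[0,0,-0.009,0],[0,0,-0.012,0],[0,0,-0.015,0],[0,0,-0.018,0],[0,0,-0.021,0]]' | egrep 'pos|force'
python3 -m inch '[[0,0,-0.003,0],[0,0,-0.006,0],[0,0,-0.009,0],[0,0,-0.012,0],[0,0,-0.015,0],[0,0,-0.018,0],[0,0,-0.021,0],[0,0,-0.024,0]]' | egrep 'pos|force'
python3 go.py .5225 .1610 .24 4.8
```

```text
ee_pos: [0.522, 0.1601, 0.134]
wrist_force: [0.6, -5.5, 0.7]
gripper_force: 2.6
ee_pos: [0.5217, 0.1618, 0.1583]
wrist_force: [-0.2, 0.3, 0.4]
gripper_force: 0.0
t 20.9 pos [0.5217 0.1618 0.1583] tooly 4.87 tilt 0.07 shift [-0.0008  0.0006 -0.0817] turn 0.0012 F [-0.1862  0.3115  0.3625] gap 0.0003 q7 -0.67
```

Out. Rise clear, move aside (toward −y and back) and look at the flap.

```bash
python3 -m inch '[[0,0,-0.015,0],[0,0,-0.035,0],[0,0,-0.055,0],[0,0,-0.075,0],[0,0,-0.09,0],[-0.02,0,-0.09,0],[-0.05,0,-0.09,0],[-0.08,0,-0.09,0]]' | egrep 'pos|force'
python3 -m inch '[[-0.03,0,0,0],[-0.05,0,0,0],[-0.06,0,0,0],[-0.06,0,0,0],[-0.06,0,0,0]]' | egrep 'pos|force'
python3 - <<'E'
from m import *
d=grab('side');a=d['img'][190:310,165:305]
b=grab('top')['img'][130:250,110:250]
cv2.imwrite('pics/h6.png',cv2.cvtColor(cv2.resize(np.hstack([a,b]),(800,343),interpolation=cv2.INTER_CUBIC),cv2.COLOR_RGB2BGR))
E
```

```text
ee_pos: [0.5289, 0.0811, 0.2491]
wrist_force: [-0.2, -0.4, -0.4]
gripper_force: 0.0
ee_pos: [0.5339, 0.0228, 0.2486]
wrist_force: [-0.9, 0.7, 0.1]
gripper_force: 0.0
```

View pics/h6.png

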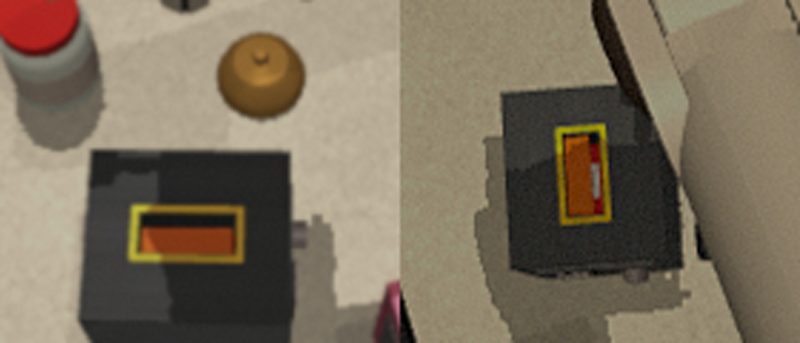

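The flap is shut (orange at side crop (187,240)), with the red cassette visible below it through the gap (top crop (597,180)). Bell and jar are untouched.

```bash
python3 -c "
from rig import ctrl
print(ctrl.finish_job())"
```

```text
the job is handed in; nothing more can be done
None
```

The red cassette is in the safe: I pressed it to the hard stop (peak reading about 19 N) and held it there for about 0.8 s. The flap is shut over it, the bell and jar were untouched in the last picture, and the job is handed in, though no verdict came back.

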